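# Slacken the drill stop's knurled ring and push the stop home

## Robot

A 7-joint arm with a two-finger parallel gripper is mounted at the origin on the work surface. World frame = base frame: x ahead of the robot, y to its left, z up, the work surface at z = 0. Lengths are in m, angles in rad, forces in N, time in s.
With the tool pointing down it reaches from about 0.425 to 0.925 m from the base axis. Payload 6.8 kg.
Tool frame: the origin (TCP) lies at the very end of the fingers, on their centre line; the grasp point (between the pads) lies 19 mm behind it (bot.grasp_offset is the distance from the TCP to the grasp point, in m); z points along the fingers, y is the direction in which the jaws open and shut (so a half turn about z gives the same grasp; the last joint's range is limited). The gripper opens to 85 mm and grips with 20 to 120 N. Pads are 22 mm wide; open, the fingers measure 114 mm over their backs; the gripper's body (76 mm by 85 mm) begins 54 mm behind the grasp point. The pads swing forward as they close: fully open they stand 13 mm farther back than shut.
Start: joints at [1.109, 0.477, 0.022, 1.555, -0.011, 1.109, -0.083], TCP at [0.234, -0.633, 0.231] pointing down, gripper open.
Joint ranges: [-2.96, 2.96], [-0.34, 2.1], [-1.41, 1.46], [0.24, 2.44], [-1.37, 4.51], [0.17, 1.92], [-2.96, 2.96]. Speed limits (rad/s): [2.39, 2.39, 3.14, 3.14, 3.14, 3.14, 3.14].

## Interface

Orientations are given as a unit quaternion [w, x, y, z].
In Python, from station import monitor, cams, bot, finder gives the robot as it stands.
- The arm moves only by the tool jog_arm, never from a script. Its argument "plan" is a list of rows, each an object of numbers: "x", "y", "z": the shift along the tool's x, y, z as a fraction of full scale; "wx", "wy", "wz": the turn, a rotation vector about the tool's x, y, z as a fraction of full scale. A call has 1 to 12 rows; each row is the pose to reach, as a shift and turn from the pose measured when the call began, along the tool's axes at that moment, turning the shorter way round; what a row does not reach only later rows make up. Full scale, the value 1, is 20 cm for a shift and 180 degrees for a turn. A row lasts 1/12 s, in which the tool goes at most 41.7 mm and 7.16 degrees, less where a joint would pass 70% of its speed; a pose out of reach is approached as far as the arm can. A call with a number of a shift or a turn outside -1 to 1 is refused whole. A call with a gripper value outside its range is refused whole. "hand" is the opening, from -1 (shut) to 1 (fully open), set as the call begins (left out, the last holds). The fingers move at their own pace and stop on an object; "grip_force" is the grip in N (left out, the last holds). Time passes only in rows, so rows that repeat a pose let the fingers close. It gives the time, the measured TCP pose, the force and the opening at its end, in the units of the state.
- monitor.get_obs(): the state, without advancing time (a new reading comes with each control period).
- cams.read_camera(name): name is "side" or "top"; returns the picture (400x640x3 uint8, red, green, blue); there is no depth.
- cams.get_calibration(name): a dict with "fx", "fy", "cx", "cy" (pixels), "distortion" ([k1, k2, p1, p2, k3] as OpenCV has them; the pictures are not rectified), "extrinsics" (4x4, takes a point from world to camera coordinates). Camera axes: x right, y down, z forward; pixel columns grow to the right and rows downward; lengths in m; the calibration is good to about 2 mm. A picture is of the moment at which its call begins. get_calibration takes no time and is no camera call.
- bot.hand_in(): hands the job in, once; it reports no verdict.
Trained networks look in the newest picture that a camera, given by its name, has taken for a name from the list of things; names that differ only in an ending like _2 or _b are one class to them, and where a whole thing is asked for, a point or a joint stands for the part that bears it (a point fixed in the world has none). Each returns a list of dicts, best first, with "confidence" (0 to 1); they miss things now and then, are a little off and sometimes report something else, mostly with a low value. They report only what shows in the picture. A call takes as long as a camera call. They do not tell look-alikes from the thing itself.
- finder.find_in(camera, target): "bbox" ([left, top, width, height] in pixels, round what is visible of it).
- finder.place_of(camera, target): "location" ([column, row] in pixels: a listed point, or the origin of a listed thing).
The state is a dict: "t": time; "q": joint angles; "joint_vel": joint speeds; "joint_torque": joint torques, N m; "eef_pos": TCP position; "tool_rot": TCP orientation; "contact_force": force on the tool from outside, world axes, zero at the start; "torque": the same for the moment, N m; "gripper_width": opening from 0.0 (shut) to 1.0 (fully open).
Only numpy, scipy, OpenCV 4.12 (cv2) and the standard library are available. Lean on these libraries where they do the work, as an engineer would, in place of code of your own. Each camera call takes 0.05 s, during which the arm holds its last target. There are 200 camera calls.

## Task

Slacken the length stop: with a fingertip against its knurled edge, roll the locking ring counter-clockwise (seen from above) until it stands two full turns from tight, give or take a quarter turn; tight is where the drilled hole in its top lines up with the pointer, and someone has already turned it up to a quarter turn loose. Then push the stop rod in by its end plate until the plate is up against the block. It is all gentle touching and pushing, without gripping or lifting anything, and the other things on the bench stay where they are.

Things in the scene. Friction and masses are not known exactly. Their poses are not given: they have to be found in the camera images.
- stop_block: green cast block 80 x 80 mm, 40 mm high, on a bolted-down flange 130 (x) x 80 (y) x 10 mm; origin at the centre of its underside, on the ring's axis, z up, yaw within 0.5 rad of the world's. The ring lies flat 4 mm above its top. A steel pointer tab sticks out on its +x side to 64 mm from the axis, top 40 mm above the bench. The stop rod runs through it along its y axis.
- ring_centre (a point): centre of the top face of the steel locking ring, 66 mm above the bench. The ring is a disc 92 mm across over its knurls (36 upright ridges, 2 mm proud), from 44 to 66 mm above the bench. It turns about a fixed dark 44 mm hub, 2 mm proud of it, and does not rise. It is stiff (about 0.08 N m, 2 N at the rim) and stays where it is left.
- ring_hole (a point): the one drilled hole (dark, 14 mm across) in the ring's top face, 32 mm from the axis; it turns with the ring and at 0 and at every full turn it lines up with the pointer on the block's +x side
- lock_ring (a joint): turn of the ring in rad from fully tight, growing counter-clockwise seen from above; 0 tight, starts between 0 and 1.4, wanted 12.57 (two turns), end of thread at 18.85 (three turns)
- stop_rod (a joint): travel in m of the 16 mm round stop rod (axis 22 mm above the bench) along the block's -y axis; 0 at the start, 0.055 when the end plate touches the block. A lock pin blocks it until the ring is about 1.7 turns (10.5 rad) from tight; then it slides stiffly (2.5 N) and stays. Its bare end shows 55 mm from the axis on the -y side, 110 mm when pushed in.
- plate_face (a point): middle of the outer face, the one to push on, of the rod's upright dark steel end plate: 50 mm wide (block's x), 10 mm thick, from 4 to 46 mm above the bench. At the start this point is 105 mm from the ring's axis on the block's +y side, 25 mm above the bench.
- drilled_bar: bystander, loose aluminium bar with two holes, 90 x 30 x 12 mm, lying near the block; origin under its centre
- hardwood_block: bystander, loose wood block 60 x 45 x 30 mm lying near the block; origin under its centre
- centre_bush: bystander, loose stepped brass bush, 32 mm across, 28 mm high, standing near the block; origin under its centre
- wrench: bystander, loose wrench lying on the bench
- flask: bystander, black flask 72 mm across, 210 mm high, standing well to the side; origin under its centre
- parts_box: bystander, open plywood box 150 x 210 x 75 mm, well to the side; origin under its centre
- screwdriver: bystander, loose screwdriver lying on the bench
Mind the look-alikes: they are no part of the job. There is more than one size of the stop_block; the one meant has the size given above.

How it is judged:
By the outcome, as a careful person would: the job done as asked, in the order asked, and still so for the second after the job is handed in, with the robot touching nothing.
It also fails if it takes over 67 s, if anything falls off the work surface, if the arm or the gripper's body presses on something with over 40 N, if the wrist force passes 120 N, or if a joint passes its speed limit or range.

## Working session

There is one attempt and no reset: what is moved stays moved. The work goes in short steps, Python scripts to look and compute and a tool call to move; the robot and the scene stay as the last step left them, time stands still between calls to the robot, and variables do not carry over. Pictures are saved under pics/ and viewed, about 8 in all and at most 12, crops included, and the job is handed in when it is done.

Besides the shell and the picture viewer there is one more tool, called after ">>>" as name(argument=value, ...), one argument or row to a line, values as JSON. jog_arm: Moves the arm, as the interface text tells. Shift numbers are shares of 20 cm and turn numbers shares of 180 degrees, none past 1 either way. Its arguments: {"type":"object","properties":{"plan":{"type":"array","items":{"type":"object","properties":{"x":{"type":"number","minimum":-1,"maximum":1},"y":{"type":"number","minimum":-1,"maximum":1},"z":{"type":"number","minimum":-1,"maximum":1},"wx":{"type":"number","minimum":-1,"maximum":1},"wy":{"type":"number","minimum":-1,"maximum":1},"wz":{"type":"number","minimum":-1,"maximum":1}}}},"hand":{"type":"number"},"grip_force":{"type":"number"}},"required":["plan"]}

```bash
mkdir -p pics; ls
cat > h.py <<'E'
import numpy as np, cv2
from station import monitor, cams, bot, finder
def px2w(cam,px,z):
    c=cams.get_calibration(cam);K=np.array([[c['fx'],0,c['cx']],[0,c['fy'],c['cy']],[0,0,1]])
    u=cv2.undistortPoints(np.array([[px]],float),K,np.array(c['distortion']))[0,0]
    E=np.array(c['extrinsics']);R,t=E[:3,:3],E[:3,3]
    o=-R.T@t;d=R.T@np.array([u[0],u[1],1]);return o+d*(z-o[2])/d[2]
def w2px(cam,P):
    c=cams.get_calibration(cam);K=np.array([[c['fx'],0,c['cx']],[0,c['fy'],c['cy']],[0,0,1]])
    E=np.array(c['extrinsics']);return cv2.projectPoints(np.atleast_2d(np.array(P,float)),cv2.Rodrigues(E[:3,:3])[0],E[:3,3],K,np.array(c['distortion']))[0][:,0]
def save(cam,n,crop=None,s=1):
    im=cams.read_camera(cam)[:,:,::-1]
    if crop: x,y,w,h=crop; im=im[y:y+h,x:x+w]
    cv2.imwrite(n,cv2.resize(im,None,fx=s,fy=s,interpolation=cv2.INTER_CUBIC))
E
python3 - <<'E'
from h import *
save('top','pics/t0.png');save('side','pics/s0.png')
o=monitor.get_obs();print(o['t'],o['eef_pos'],o['tool_rot'],o['contact_force'])
for cam in('top','side'):
    for n,z in(('ring_centre',.066),('ring_hole',.066),('plate_face',.025),('stop_block',0),('drilled_bar',0),('hardwood_block',0),('centre_bush',0)):
        for d in finder.place_of(cam,n)[:3]: print(cam,n,np.round(d['location'],1),round(d['confidence'],2),np.round(px2w(cam,d['location'],z),3))
E
```

```text
pics
0.1 [ 0.23369976 -0.63265941  0.230421  ] [-8.22432867e-04  9.84387491e-01  1.76012936e-01 -1.91922852e-04] [-0.69845127 -0.1435344   0.18544115]
top ring_centre [382.1 237.5] 0.84 [ 0.442 -0.181  0.066]
top ring_centre [319.4 189.8] 0.8 [0.577 0.003 0.066]
top ring_centre [258.5 143.3] 0.58 [0.712 0.186 0.066]
top ring_hole [305.8 195.3] 0.95 [0.56  0.042 0.066]
top ring_hole [252.3 132.4] 0.9 [0.745 0.205 0.066]
top ring_hole [378.1 226.2] 0.8 [ 0.475 -0.169  0.066]
top plate_face [218.8 168. ] 0.85 [0.643 0.311 0.025]
top plate_face [283.3 204.4] 0.48 [0.536 0.111 0.025]
top plate_face [348.3 235.4] 0.41 [ 0.448 -0.086  0.025]
top stop_block [320.  197.1] 0.91 [0.564 0.001 0.   ]
top stop_block [378.7 235.6] 0.6 [ 0.45 -0.18  0.  ]
top stop_block [260.8 152.7] 0.55 [0.699 0.188 0.   ]
top drilled_bar [370.9 179.8] 0.77 [ 0.621 -0.154  0.   ]
top hardwood_block [316.6 151.6] 0.73 [0.706 0.015 0.   ]
top hardwood_block [398.8 159.6] 0.56 [ 0.686 -0.24   0.   ]
top centre_bush [316.8 237.5] 0.42 [0.44  0.008 0.   ]
side ring_centre [340.9 202.4] 0.83 [ 0.569 -0.023  0.066]
side ring_centre [289.9 247.2] 0.8 [ 0.453 -0.197  0.066]
side ring_centre [382.4 161.4] 0.68 [0.707 0.205 0.066]
side ring_hole [301.8 248.5] 0.89 [ 0.477 -0.201  0.066]
side ring_hole [338.8 191.7] 0.78 [0.568 0.029 0.066]
side ring_hole [394.5 152.5] 0.78 [0.754 0.268 0.066]
side plate_face [355.4 158.3] 0.55 [0.644 0.318 0.025]
side plate_face [327.7 191.2] 0.47 [0.545 0.106 0.025]
side plate_face [294. 238.] 0.47 [ 0.459 -0.108  0.025]
side stop_block [337.7 219.1] 0.83 [0.566 0.006 0.   ]
side stop_block [290.2 266.2] 0.78 [ 0.451 -0.176  0.   ]
side stop_block [371.  258.9] 0.7 [ 0.627 -0.155  0.   ]
side drilled_bar [368.7 259.7] 0.65 [ 0.622 -0.158  0.   ]
side hardwood_block [395.2 216.8] 0.95 [0.713 0.013 0.   ]
side centre_bush [287.1 219.6] 0.44 [0.438 0.007 0.   ]
```

View pics/t0.png

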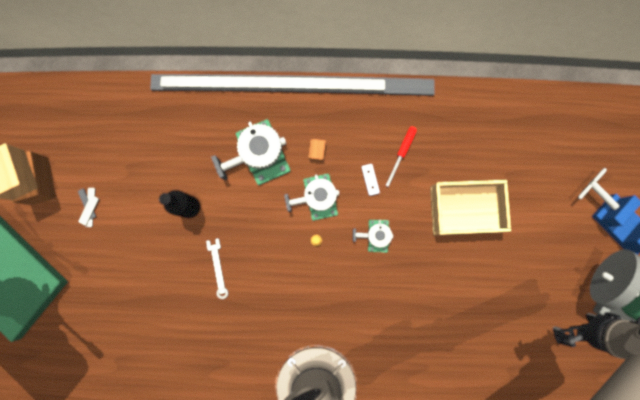

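View pics/s0.png

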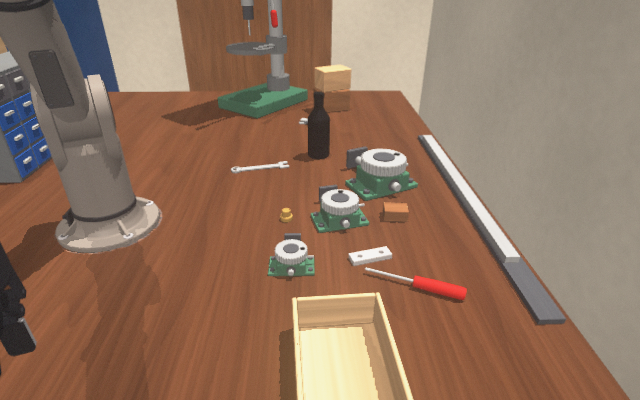

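The pictures show three look-alikes: small at top (380,236), middle at (319,190) and large at (259,144). The middle ring is about 33 px across, or about 95 mm, which matches the 92 mm given. Next is an enlarged crop with the predicted outline drawn on it.

Run:
```python
from h import *
ims=[cams.read_camera(c)[:,:,::-1].copy() for c in('top','side')]
crops=[(270,155,80,75),(295,165,90,75)]
out=[]
a=np.linspace(0,2*np.pi,73)
for cam,im,(x,y,w,h) in zip(('top','side'),ims,crops):
    s=8 if cam=='top' else 7
    b=cv2.resize(im[y:y+h,x:x+w],None,fx=s,fy=s,interpolation=cv2.INTER_CUBIC)
    # white ring blob
    C=np.array([.570,0.0]);
    for r,z,col in((.046,.066,(0,0,255)),(.022,.068,(255,0,255))):
        p=(w2px(cam,np.c_[C[0]+r*np.cos(a),C[1]+r*np.sin(a),0*a+z])-[x,y]+.5)*s
        cv2.polylines(b,[p.astype(int)],True,col,1)
    b=cv2.resize(b,(640 if cam=='top' else 630,600 if cam=='top' else 525))
    cv2.imwrite(f'pics/c_{cam}.png',b)
    for n,z in(('stop_block',0),('ring_centre',.066),('ring_hole',.066),('plate_face',.025)):
        for d in finder.place_of(cam,n):
            q=px2w(cam,d['location'],z)
            if np.hypot(*(q[:2]-C))<.13: print(cam,n,np.round(d['location'],1),round(d['confidence'],2),np.round(q,3))
```

```text
top stop_block [319.  196.5] 0.7 [0.566 0.004 0.   ]
top ring_centre [319.7 193.7] 0.96 [0.566 0.002 0.066]
top ring_hole [304.9 194.8] 0.7 [0.561 0.045 0.066]
top plate_face [283.8 202.8] 0.75 [0.541 0.109 0.025]
side stop_block [337.4 221.6] 0.95 [ 0.564 -0.005  0.   ]
side ring_centre [341.7 198.9] 0.63 [ 0.573 -0.006  0.066]
side ring_hole [339.5 189.3] 0.7 [0.571 0.042 0.066]
side plate_face [328.2 193.4] 0.75 [0.546 0.094 0.025]
```

View pics/c_top.png

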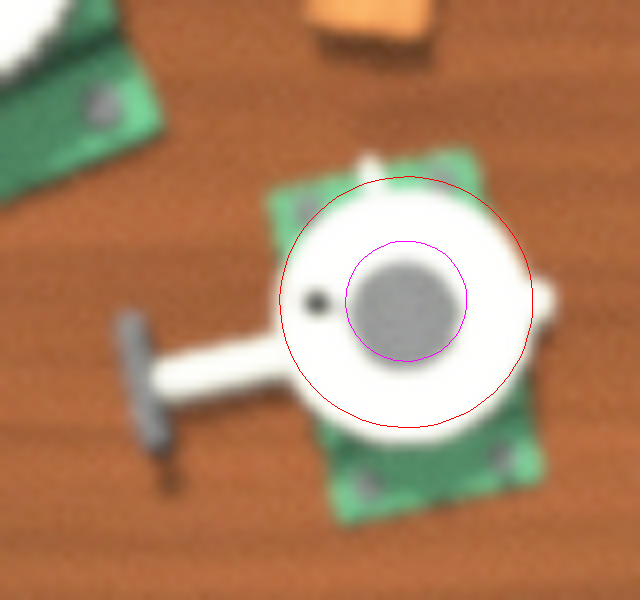

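View pics/c_side.png

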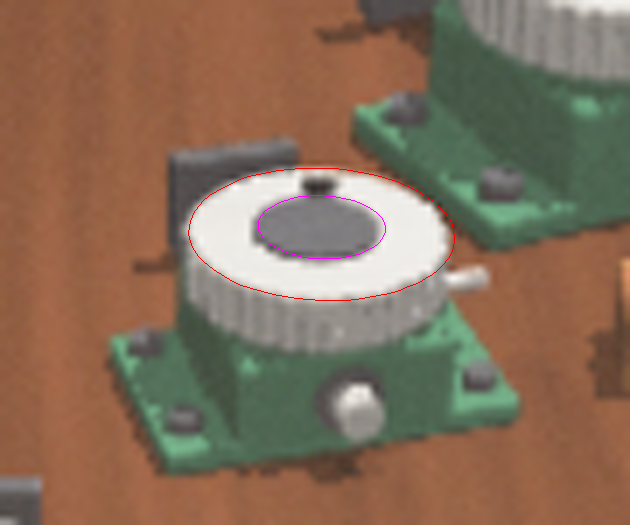

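Confirmed: the middle block fits, with its ring matching the 92 mm outline. In the crop its centre is at about px (320.2,193.8), or (0.566, 0.001). The block's yaw is about 0.2. The hole is at about 83° in the world, so the ring starts near 1.25 rad. The large and small ones are look-alikes.

I'll travel high with the fingers shut.

>>> jog_arm(
  hand=-1,
  plan=[
    {"x":0.946,"y":-0.692},
    {"x":0.946,"y":-0.692},
    {"x":0.946,"y":-0.692},
    {"x":0.946,"y":-0.692},
    {"x":0.946,"y":-0.692},
    {"x":0.946,"y":-0.692},
    {"x":0.946,"y":-0.692},
  ],
)

```text
invalid input at $.plan[0]: expected keys x, y, z, wx, wy, wz
```

>>> jog_arm(
  plan=[
    {"x":0.946,"y":-0.692},
    {"x":0.946,"y":-0.692},
    {"x":0.946,"y":-0.692},
    {"x":0.946,"y":-0.692},
    {"x":0.946,"y":-0.692},
    {"x":0.946,"y":-0.692},
    {"x":0.946,"y":-0.692},
  ],
)

```text
invalid input at $.plan[0]: expected keys x, y, z, wx, wy, wz
```

>>> jog_arm(
  plan=[
    {"x":0.946,"y":-0.692,"wz":0.336},
    {"x":0.946,"y":-0.692,"wz":0.336},
    {"x":0.946,"y":-0.692,"wz":0.336},
    {"x":0.946,"y":-0.692,"wz":0.336},
    {"x":0.946,"y":-0.692,"wz":0.336},
    {"x":0.946,"y":-0.692,"wz":0.336},
    {"x":0.946,"y":-0.692,"wz":0.336},
    {"x":0.946,"y":-0.692,"wz":0.336},
    {"x":0.946,"y":-0.692,"wz":0.336},
    {"x":0.946,"y":-0.692,"wz":0.336},
    {"x":0.946,"y":-0.692,"wz":0.336},
  ],
)

```text
invalid input at $.plan[0]: expected keys x, y, z, wx, wy, wz
```

```bash
cat >> h.py <<'E'
C=np.array([.566,.001])
def st():
    o=monitor.get_obs();w,x,y,z=o['tool_rot'];p=np.array(o['eef_pos'])
    R=np.array([[1-2*(y*y+z*z),2*(x*y-z*w),2*(x*z+y*w)],[2*(x*y+z*w),1-2*(x*x+z*z),2*(y*z-x*w)],[2*(x*z-y*w),2*(y*z+x*w),1-2*(x*x+y*y)]])
    psi=np.degrees(np.arctan2(R[1,0],R[0,0]));d=p[:2]-C
    print('t',o['t'],'p',p.round(4),'psi',psi.round(1),'r',np.hypot(*d).round(4),'th',np.degrees(np.arctan2(d[1],d[0])).round(1),'F',np.round(o['contact_force'],1),'Ftool',(R.T@o['contact_force']).round(1),'q',np.round(o['q'],2))
    return p,R
E
python3 -c "
from h import *
p,R=st()
th=np.radians(-40);T=np.r_[C+.075*np.array([np.cos(th),np.sin(th)]),.052]
print(R.T@(T-p)/.2)"
```

```text
t 1.3 p [ 0.2339 -0.6332  0.2313] psi 20.3 r 0.7159 th -117.6 F [-0.4 -0.5 -1.2] Ftool [-0.6  0.3  1.2] q [ 1.11  0.48  0.02  1.56 -0.01  1.11 -0.08]
[ 2.84235151 -2.07368072  0.896605  ]
```

>>> jog_arm(
  hand=-1,
  plan=[
    {"x":0.946,"y":-0.692,"z":0,"wx":0,"wy":0,"wz":0},
    {"x":0.946,"y":-0.692,"z":0,"wx":0,"wy":0,"wz":0},
    {"x":0.946,"y":-0.692,"z":0,"wx":0,"wy":0,"wz":0},
    {"x":0.946,"y":-0.692,"z":0,"wx":0,"wy":0,"wz":0},
    {"x":0.946,"y":-0.692,"z":0,"wx":0,"wy":0,"wz":0},
    {"x":0.946,"y":-0.692,"z":0,"wx":0,"wy":0,"wz":0},
    {"x":0.946,"y":-0.692,"z":0,"wx":0,"wy":0,"wz":0},
  ],
)

```text
t: 1.88
eef_pos: [0.3685, -0.4316, 0.2316]
tool_rot: [-0.001, 0.984, 0.181, 0.001]
contact_force: [0.5, -1.0, 0.4]
gripper_width: 0.007
```

>>> jog_arm(
  plan=[
    {"x":0.946,"y":-0.692,"z":0,"wx":0,"wy":0,"wz":0},
    {"x":0.946,"y":-0.692,"z":0,"wx":0,"wy":0,"wz":0},
    {"x":0.946,"y":-0.692,"z":0,"wx":0,"wy":0,"wz":0},
    {"x":0.946,"y":-0.692,"z":0,"wx":0,"wy":0,"wz":0},
    {"x":0.946,"y":-0.692,"z":0,"wx":0,"wy":0,"wz":0},
    {"x":0.946,"y":-0.692,"z":0,"wx":0,"wy":0,"wz":0},
    {"x":0.946,"y":-0.692,"z":0,"wx":0,"wy":0,"wz":0},
  ],
)

```text
t: 2.47
eef_pos: [0.5006, -0.2273, 0.233]
tool_rot: [-0.002, 0.983, 0.186, 0.003]
contact_force: [0.2, -0.0, 0.8]
gripper_width: 0.0
```

>>> jog_arm(
  plan=[
    {"x":0.946,"y":-0.692,"z":0,"wx":0,"wy":0,"wz":0.336},
    {"x":0.946,"y":-0.692,"z":0,"wx":0,"wy":0,"wz":0.336},
    {"x":0.946,"y":-0.692,"z":0,"wx":0,"wy":0,"wz":0.336},
    {"x":0.946,"y":-0.692,"z":0,"wx":0,"wy":0,"wz":0.336},
    {"x":0.946,"y":-0.692,"z":0,"wx":0,"wy":0,"wz":0.336},
    {"x":0.946,"y":-0.692,"z":0,"wx":0,"wy":0,"wz":0.336},
    {"x":0.946,"y":-0.692,"z":0,"wx":0,"wy":0,"wz":0.336},
    {"x":0.946,"y":-0.692,"z":0,"wx":0,"wy":0,"wz":0.336},
    {"x":0.946,"y":-0.692,"z":0,"wx":0,"wy":0,"wz":0.336},
    {"x":0.946,"y":-0.692,"z":0,"wx":0,"wy":0,"wz":0.336},
    {"x":0.946,"y":-0.692,"z":0,"wx":0,"wy":0,"wz":0.336},
  ],
)

```text
t: 3.38
eef_pos: [0.6261, -0.0301, 0.2347]
tool_rot: [-0.003, 0.943, -0.333, 0.002]
contact_force: [-0.1, 0.5, -0.6]
gripper_width: 0.003
```

```bash
python3 -c "
from h import *
p,R=st()
th=np.radians(-40);T=np.r_[C+.075*np.array([np.cos(th),np.sin(th)]),.052]
print(R.T@(T-p)/.2)"
```

```text
t 3.3833 p [ 0.6261 -0.0301  0.2347] psi -38.9 r 0.0677 th -27.4 F [-0.1  0.5 -0.6] Ftool [-0.3 -0.3  0.6] q [ 0.01  0.39 -0.08  1.67  0.03  1.07 -2.33]
[0.04256338 0.0815057  0.91294852]
```

>>> jog_arm(
  plan=[
    {"x":0.043,"y":0.082,"z":0.2,"wx":0,"wy":0,"wz":0},
    {"x":0.043,"y":0.082,"z":0.4,"wx":0,"wy":0,"wz":0},
    {"x":0.043,"y":0.082,"z":0.6,"wx":0,"wy":0,"wz":0},
    {"x":0.043,"y":0.082,"z":0.8,"wx":0,"wy":0,"wz":0},
    {"x":0.043,"y":0.082,"z":0.91,"wx":0,"wy":0,"wz":0},
    {"x":0.043,"y":0.082,"z":0.91,"wx":0,"wy":0,"wz":0},
    {"x":0.043,"y":0.082,"z":0.91,"wx":0,"wy":0,"wz":0},
  ],
)

```text
t: 3.97
eef_pos: [0.6229, -0.0479, 0.052]
tool_rot: [-0.003, 0.943, -0.333, 0.001]
contact_force: [0.0, 0.5, 0.8]
gripper_width: 0.001
```

```bash
python3 -c "
from h import *
st()
i=[]
a=cams.read_camera('top')[155:230,280:360,::-1];b=cams.read_camera('side')[140:240,285:425,::-1]
cv2.imwrite('pics/d.png',np.hstack([cv2.resize(a,(400,375),interpolation=2),cv2.resize(b,(400,375),interpolation=2)]))"
```

```text
t 3.9667 p [ 0.6229 -0.0479  0.052 ] psi -38.9 r 0.075 th -40.7 F [0.  0.5 0.8] Ftool [-0.3 -0.4 -0.8] q [ 0.03  0.61 -0.07  1.81  0.05  0.73 -2.32]
```

View pics/d.png

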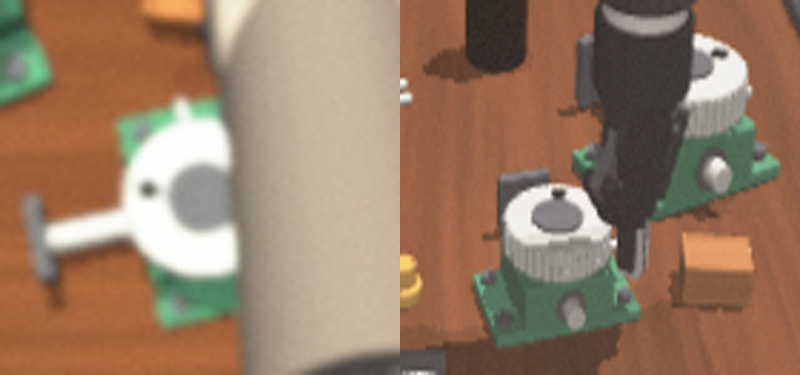

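The fingertip stands just outside the ring, with the hole visible in both views. Next I feel inward.

>>> jog_arm(
  plan=[
    {"x":-0.03,"y":0,"z":0,"wx":0,"wy":0,"wz":0},
    {"x":-0.06,"y":0,"z":0,"wx":0,"wy":0,"wz":0},
    {"x":-0.075,"y":0,"z":0,"wx":0,"wy":0,"wz":0},
    {"x":-0.075,"y":0,"z":0,"wx":0,"wy":0,"wz":0},
  ],
)

```text
t: 4.4
eef_pos: [0.6131, -0.0372, 0.0556]
tool_rot: [-0.004, 0.943, -0.332, 0.004]
contact_force: [0.1, -0.4, -0.2]
gripper_width: 0.001
```

>>> jog_arm(
  plan=[
    {"x":-0.005,"y":0,"z":0,"wx":0,"wy":0,"wz":0},
    {"x":-0.01,"y":0,"z":0,"wx":0,"wy":0,"wz":0},
    {"x":-0.01,"y":0,"z":0,"wx":0,"wy":0,"wz":0},
  ],
)

```text
t: 4.65
eef_pos: [0.6117, -0.0358, 0.0559]
tool_rot: [-0.004, 0.943, -0.332, 0.004]
contact_force: [-0.2, 0.2, -0.8]
gripper_width: 0.0
```

>>> jog_arm(
  plan=[
    {"x":-0.005,"y":0,"z":0,"wx":0,"wy":0,"wz":0},
    {"x":-0.01,"y":0,"z":0,"wx":0,"wy":0,"wz":0},
    {"x":-0.01,"y":0,"z":0,"wx":0,"wy":0,"wz":0},
  ],
)

```text
t: 4.9
eef_pos: [0.6113, -0.0356, 0.0561]
tool_rot: [-0.004, 0.943, -0.333, 0.005]
contact_force: [4.7, -2.4, -3.0]
gripper_width: 0.005
```

>>> jog_arm(
  plan=[
    {"x":-0.012,"y":-0.033,"z":0.01,"wx":0,"wy":0,"wz":-0.037},
    {"x":-0.018,"y":-0.065,"z":0.01,"wx":0,"wy":0,"wz":-0.074},
    {"x":-0.027,"y":-0.096,"z":0.01,"wx":0,"wy":0,"wz":-0.111},
    {"x":-0.04,"y":-0.126,"z":0.01,"wx":0,"wy":0,"wz":-0.148},
    {"x":-0.056,"y":-0.154,"z":0.01,"wx":0,"wy":0,"wz":-0.185},
    {"x":-0.076,"y":-0.181,"z":0.01,"wx":0,"wy":0,"wz":-0.222},
  ],
)

```text
t: 5.4
eef_pos: [0.6244, 0.0012, 0.0549]
tool_rot: [-0.002, 1.0, 0.012, 0.008]
contact_force: [5.4, -2.0, -2.0]
gripper_width: -0.001
```

```bash
cat >> h.py <<'E'
def hole():
    for cam in('side','top'):
        cams.read_camera(cam)
        for d in finder.place_of(cam,'ring_hole'):
            q=px2w(cam,d['location'],.066)[:2]-C
            if np.hypot(*q)<.06: print(cam,'hole',np.round(d['location'],1),round(d['confidence'],2),'r',np.hypot(*q).round(3),'ang',np.degrees(np.arctan2(q[1],q[0])).round(1))
E
python3 -c "
from h import *
st();hole()
a=cams.read_camera('top')[155:230,280:360,::-1];b=cams.read_camera('side')[140:240,285:425,::-1]
cv2.imwrite('pics/e.png',np.hstack([cv2.resize(a,(400,375),interpolation=2),cv2.resize(b,(400,375),interpolation=2)]))"
```

```text
t 5.4 p [0.6244 0.0012 0.0549] psi 1.4 r 0.0584 th 0.2 F [ 5.4 -2.  -2. ] Ftool [5.4 2.1 2.1] q [ 0.09  0.61 -0.25  1.81  0.21  0.73 -1.82]
side hole [332.4 192.9] 0.76 r 0.027 ang 121.8
top hole [318.8 195.1] 0.67 r 0.006 ang 145.1
top hole [310.7 202.5] 0.65 r 0.037 ang 135.5
```

View pics/e.png

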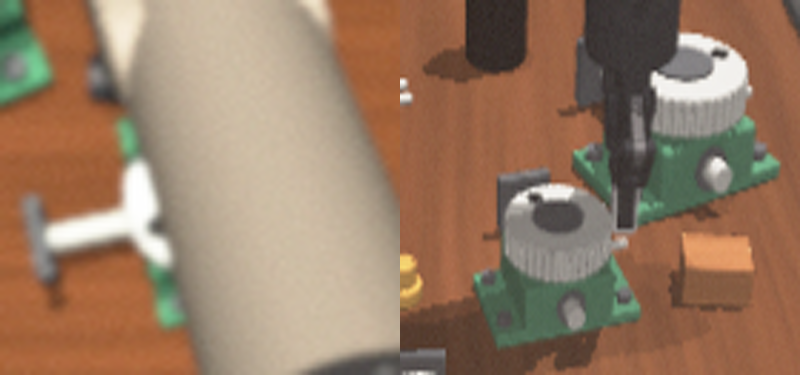

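The ring follows the finger: the hole moved from about 83° to about 122°, with 5.4 N normal and 2 N tangential. I continue with 80° arcs.

>>> jog_arm(
  plan=[
    {"x":-0.012,"y":-0.033,"z":0.007,"wx":0,"wy":0,"wz":-0.037},
    {"x":-0.018,"y":-0.065,"z":0.007,"wx":0,"wy":0,"wz":-0.074},
    {"x":-0.027,"y":-0.096,"z":0.007,"wx":0,"wy":0,"wz":-0.111},
    {"x":-0.04,"y":-0.126,"z":0.007,"wx":0,"wy":0,"wz":-0.148},
    {"x":-0.056,"y":-0.154,"z":0.007,"wx":0,"wy":0,"wz":-0.185},
    {"x":-0.076,"y":-0.181,"z":0.007,"wx":0,"wy":0,"wz":-0.222},
    {"x":-0.098,"y":-0.204,"z":0.007,"wx":0,"wy":0,"wz":-0.259},
    {"x":-0.123,"y":-0.225,"z":0.007,"wx":0,"wy":0,"wz":-0.296},
    {"x":-0.151,"y":-0.243,"z":0.007,"wx":0,"wy":0,"wz":-0.333},
    {"x":-0.18,"y":-0.258,"z":0.007,"wx":0,"wy":0,"wz":-0.37},
    {"x":-0.21,"y":-0.269,"z":0.007,"wx":0,"wy":0,"wz":-0.407},
    {"x":-0.242,"y":-0.277,"z":0.007,"wx":0,"wy":0,"wz":-0.444},
  ],
)

```text
t: 6.7
eef_pos: [0.5742, 0.0578, 0.0529]
tool_rot: [0.003, 0.758, 0.652, 0.008]
contact_force: [0.1, 0.4, 0.3]
gripper_width: -0.004
```

```bash
python3 -c "
from h import *
st();hole()"
```

```text
t 6.7 p [0.5742 0.0578 0.0529] psi 81.4 r 0.0574 th 81.8 F [0.1 0.4 0.3] Ftool [ 0.4  0.  -0.3] q [ 0.25  0.61 -0.6   1.91  0.49  0.75 -0.78]
side hole [328.  194.2] 0.78 r 0.03 ang 147.0
side hole [338.3 198.7] 0.23 r 0.006 ang -104.6
top hole [318.2 191. ] 0.35 r 0.009 ang 34.9
```

>>> jog_arm(
  plan=[
    {"x":-0.008,"y":0,"z":0,"wx":0,"wy":0,"wz":0},
    {"x":-0.012,"y":0,"z":0,"wx":0,"wy":0,"wz":0},
    {"x":-0.012,"y":0,"z":0,"wx":0,"wy":0,"wz":0},
  ],
)

```text
t: 7.15
eef_pos: [0.575, 0.0566, 0.0531]
tool_rot: [0.002, 0.762, 0.648, 0.009]
contact_force: [0.4, 4.4, -1.3]
gripper_width: 0.002
```

```bash
sed -i 's/^C=.*/C=np.array([.5674,.0006])/' h.py; python3 -c "
from h import *
st();hole()"
```

```text
t 7.15 p [0.575  0.0566 0.0531] psi 80.8 r 0.0565 th 82.3 F [ 0.4  4.4 -1.3] Ftool [ 4.4 -0.3  1.3] q [ 0.25  0.61 -0.6   1.91  0.49  0.75 -0.78]
side hole [326.8 194.9] 0.71 r 0.033 ang 155.8
```

>>> jog_arm(
  plan=[
    {"x":-0.019,"y":-0.031,"z":0.003,"wx":0,"wy":0,"wz":-0.037},
    {"x":-0.025,"y":-0.062,"z":0.003,"wx":0,"wy":0,"wz":-0.074},
    {"x":-0.034,"y":-0.092,"z":0.003,"wx":0,"wy":0,"wz":-0.111},
    {"x":-0.046,"y":-0.12,"z":0.003,"wx":0,"wy":0,"wz":-0.148},
    {"x":-0.062,"y":-0.147,"z":0.003,"wx":0,"wy":0,"wz":-0.185},
    {"x":-0.08,"y":-0.172,"z":0.003,"wx":0,"wy":0,"wz":-0.222},
    {"x":-0.102,"y":-0.195,"z":0.003,"wx":0,"wy":0,"wz":-0.259},
    {"x":-0.125,"y":-0.215,"z":0.003,"wx":0,"wy":0,"wz":-0.296},
    {"x":-0.151,"y":-0.232,"z":0.003,"wx":0,"wy":0,"wz":-0.333},
    {"x":-0.179,"y":-0.246,"z":0.003,"wx":0,"wy":0,"wz":-0.37},
    {"x":-0.208,"y":-0.256,"z":0.003,"wx":0,"wy":0,"wz":-0.407},
    {"x":-0.239,"y":-0.263,"z":0.003,"wx":0,"wy":0,"wz":-0.444},
  ],
)

```text
t: 8.35
eef_pos: [0.514, 0.0188, 0.0512]
tool_rot: [0.007, 0.165, 0.986, 0.006]
contact_force: [-4.2, 3.8, 2.9]
gripper_width: -0.002
```

```bash
python3 -c "
from h import *
st();hole()"
```

```text
t 8.35 p [0.514  0.0188 0.0512] psi 161.1 r 0.0564 th 161.2 F [-4.2  3.8  2.9] Ftool [ 5.2  2.3 -3. ] q [ 0.57  0.66 -0.93  2.04  0.74  0.8   0.44]
side hole [327.9 202.1] 0.66 r 0.036 ang -143.6
```

>>> jog_arm(
  plan=[
    {"x":-0.019,"y":-0.031,"z":-0.005,"wx":0,"wy":0,"wz":-0.037},
    {"x":-0.025,"y":-0.062,"z":-0.005,"wx":0,"wy":0,"wz":-0.074},
    {"x":-0.034,"y":-0.092,"z":-0.005,"wx":0,"wy":0,"wz":-0.111},
    {"x":-0.046,"y":-0.12,"z":-0.005,"wx":0,"wy":0,"wz":-0.148},
    {"x":-0.062,"y":-0.147,"z":-0.005,"wx":0,"wy":0,"wz":-0.185},
    {"x":-0.08,"y":-0.172,"z":-0.005,"wx":0,"wy":0,"wz":-0.222},
    {"x":-0.102,"y":-0.195,"z":-0.005,"wx":0,"wy":0,"wz":-0.259},
    {"x":-0.125,"y":-0.215,"z":-0.005,"wx":0,"wy":0,"wz":-0.296},
    {"x":-0.151,"y":-0.232,"z":-0.005,"wx":0,"wy":0,"wz":-0.333},
  ],
)

```text
t: 9.3
eef_pos: [0.5261, -0.0383, 0.0508]
tool_rot: [0.006, -0.348, 0.937, 0.0]
contact_force: [-1.8, -0.3, -0.1]
gripper_width: -0.0
```

```bash
python3 -c "
from h import *
st();hole()"
```

```text
t 9.3 p [ 0.5261 -0.0383  0.0508] psi -139.3 r 0.0568 th -136.7 F [-1.8 -0.3 -0.1] Ftool [1.5 0.9 0.1] q [ 0.79  0.79 -1.13  2.    0.91  0.95  1.47]
side hole [338.6 202.9] 0.72 r 0.026 ang -98.4
top hole [330.8 196.8] 0.55 r 0.033 ang -108.0
```

>>> jog_arm(
  plan=[
    {"x":-0.019,"y":-0.031,"z":-0.008,"wx":0,"wy":0,"wz":-0.037},
    {"x":-0.026,"y":-0.062,"z":-0.008,"wx":0,"wy":0,"wz":-0.074},
    {"x":-0.036,"y":-0.092,"z":-0.008,"wx":0,"wy":0,"wz":-0.111},
    {"x":-0.048,"y":-0.12,"z":-0.008,"wx":0,"wy":0,"wz":-0.148},
    {"x":-0.064,"y":-0.147,"z":-0.008,"wx":0,"wy":0,"wz":-0.185},
    {"x":-0.083,"y":-0.172,"z":-0.008,"wx":0,"wy":0,"wz":-0.222},
    {"x":-0.105,"y":-0.195,"z":-0.008,"wx":0,"wy":0,"wz":-0.259},
  ],
)

```text
t: 10.08
eef_pos: [0.5657, -0.0563, 0.0516]
tool_rot: [0.003, -0.688, 0.726, -0.002]
contact_force: [-2.3, -4.8, -2.1]
gripper_width: -0.004
```

```bash
python3 -c "
from h import *
st();hole()"
```

```text
t 10.0833 p [ 0.5657 -0.0563  0.0516] psi -93.1 r 0.057 th -91.7 F [-2.3 -4.8 -2.1] Ftool [5.  2.1 2.1] q [ 0.84  0.93 -1.24  1.9   1.01  1.11  2.27]
side hole [347.1 202.3] 0.88 r 0.029 ang -54.5
top hole [328.3 188.9] 0.6 r 0.027 ang -61.5
```

>>> jog_arm(
  plan=[
    {"x":0.06,"y":0,"z":0,"wx":0,"wy":0,"wz":0},
    {"x":0.12,"y":0,"z":0,"wx":0,"wy":0,"wz":0},
    {"x":0.12,"y":0,"z":0,"wx":0,"wy":0,"wz":0.04},
    {"x":0.12,"y":0,"z":0,"wx":0,"wy":0,"wz":0.39},
    {"x":0.12,"y":0,"z":0,"wx":0,"wy":0,"wz":0.39},
    {"x":0.12,"y":0,"z":0,"wx":0,"wy":0,"wz":0.39},
    {"x":0.12,"y":0,"z":0,"wx":0,"wy":0,"wz":0.39},
    {"x":0.12,"y":0,"z":0,"wx":0,"wy":0,"wz":0.39},
    {"x":0.12,"y":0,"z":0,"wx":0,"wy":0,"wz":0.39},
    {"x":0.12,"y":0,"z":0,"wx":0,"wy":0,"wz":0.39},
    {"x":0.12,"y":0,"z":0,"wx":0,"wy":0,"wz":0.39},
    {"x":0.12,"y":0,"z":0,"wx":0,"wy":0,"wz":0.39},
  ],
)

```text
t: 11.28
eef_pos: [0.5656, -0.0808, 0.0523]
tool_rot: [0.006, -0.136, 0.991, 0.0]
contact_force: [-0.0, -0.5, 0.8]
gripper_width: -0.003
```

>>> jog_arm(
  plan=[
    {"x":0,"y":0,"z":0,"wx":0,"wy":0,"wz":0.47},
    {"x":0,"y":0,"z":0,"wx":0,"wy":0,"wz":0.47},
    {"x":0,"y":0,"z":0,"wx":0,"wy":0,"wz":0.47},
    {"x":0,"y":0,"z":0,"wx":0,"wy":0,"wz":0.47},
    {"x":0,"y":0,"z":0,"wx":0,"wy":0,"wz":0.47},
    {"x":0,"y":0,"z":0,"wx":0,"wy":0,"wz":0.47},
    {"x":0,"y":0,"z":0,"wx":0,"wy":0,"wz":0.47},
    {"x":0,"y":0,"z":0,"wx":0,"wy":0,"wz":0.47},
    {"x":0,"y":0,"z":0,"wx":0,"wy":0,"wz":0.47},
    {"x":0,"y":0,"z":0,"wx":0,"wy":0,"wz":0.47},
    {"x":0,"y":0,"z":0,"wx":0,"wy":0,"wz":0.47},
    {"x":0,"y":0,"z":0,"wx":0,"wy":0,"wz":0.47},
  ],
)

```text
t: 12.28
eef_pos: [0.5659, -0.0812, 0.0528]
tool_rot: [0.005, 0.57, 0.822, 0.005]
contact_force: [-0.4, -0.0, 0.7]
gripper_width: 0.002
```

>>> jog_arm(
  plan=[
    {"x":0,"y":0,"z":0,"wx":0,"wy":0,"wz":0.47},
    {"x":0,"y":0,"z":0,"wx":0,"wy":0,"wz":0.47},
    {"x":0,"y":0,"z":0,"wx":0,"wy":0,"wz":0.47},
    {"x":0,"y":0,"z":0,"wx":0,"wy":0,"wz":0.47},
    {"x":0,"y":0,"z":0,"wx":0,"wy":0,"wz":0.47},
    {"x":0,"y":0,"z":0,"wx":0,"wy":0,"wz":0.47},
    {"x":0,"y":0,"z":0,"wx":0,"wy":0,"wz":0.47},
    {"x":0,"y":0,"z":0,"wx":0,"wy":0,"wz":0.47},
    {"x":0,"y":0,"z":0,"wx":0,"wy":0,"wz":0.47},
    {"x":0,"y":0,"z":0,"wx":0,"wy":0,"wz":0.47},
    {"x":0,"y":0,"z":0,"wx":0,"wy":0,"wz":0.47},
    {"x":0,"y":0,"z":0,"wx":0,"wy":0,"wz":0.47},
  ],
)

```text
t: 13.28
eef_pos: [0.5661, -0.0814, 0.0534]
tool_rot: [0.0, 0.976, 0.22, 0.008]
contact_force: [-0.2, -0.3, 0.4]
gripper_width: 0.001
```

```bash
python3 -c "
from h import *
p,R=st();hole()
th=np.radians(-40);T=np.r_[C+.070*np.array([np.cos(th),np.sin(th)]),.052]
print(R.T@(T-p)/.2)"
```

```text
t 13.2833 p [ 0.5661 -0.0814  0.0534] psi 25.4 r 0.0821 th -90.9 F [-0.2 -0.3  0.4] Ftool [-0.3  0.2 -0.4] q [ 0.33  0.56 -0.38  1.93  0.31  0.69 -1.36]
side hole [350.4 204. ] 0.74 r 0.039 ang -52.9
top hole [329.1 187.5] 0.66 r 0.031 ang -56.7
[ 0.32725137 -0.04978171  0.01138232]
```

>>> jog_arm(
  plan=[
    {"x":0.1,"y":-0.012,"z":0.005,"wx":0,"wy":0,"wz":0.04},
    {"x":0.2,"y":-0.025,"z":0.005,"wx":0,"wy":0,"wz":0.08},
    {"x":0.3,"y":-0.038,"z":0.005,"wx":0,"wy":0,"wz":0.12},
    {"x":0.3,"y":-0.038,"z":0.005,"wx":0,"wy":0,"wz":0.39},
    {"x":0.3,"y":-0.038,"z":0.005,"wx":0,"wy":0,"wz":0.39},
    {"x":0.3,"y":-0.038,"z":0.005,"wx":0,"wy":0,"wz":0.39},
    {"x":0.3,"y":-0.038,"z":0.005,"wx":0,"wy":0,"wz":0.39},
    {"x":0.3,"y":-0.038,"z":0.005,"wx":0,"wy":0,"wz":0.39},
    {"x":0.3,"y":-0.038,"z":0.005,"wx":0,"wy":0,"wz":0.39},
    {"x":0.3,"y":-0.038,"z":0.005,"wx":0,"wy":0,"wz":0.39},
    {"x":0.3,"y":-0.038,"z":0.005,"wx":0,"wy":0,"wz":0.39},
  ],
)

```text
t: 14.4
eef_pos: [0.6166, -0.048, 0.0529]
tool_rot: [-0.004, 0.926, -0.376, 0.006]
contact_force: [0.6, -0.4, -1.0]
gripper_width: -0.005
```

```bash
python3 -c "
from h import *
st();hole()"
```

```text
t 14.4 p [ 0.6166 -0.048   0.0529] psi -44.2 r 0.0691 th -44.6 F [ 0.6 -0.4 -1. ] Ftool [ 0.7 -0.1  1. ] q [ 0.03  0.59 -0.07  1.83  0.05  0.7  -2.41]
side hole [346.1 203.5] 0.81 r 0.032 ang -64.5
top hole [328.2 189.7] 0.89 r 0.026 ang -65.9
```

>>> jog_arm(
  plan=[
    {"x":-0.03,"y":0,"z":0.01,"wx":0,"wy":0,"wz":0},
    {"x":-0.055,"y":0,"z":0.01,"wx":0,"wy":0,"wz":0},
    {"x":-0.065,"y":0,"z":0.015,"wx":0,"wy":0,"wz":0},
    {"x":-0.07,"y":0,"z":0.015,"wx":0,"wy":0,"wz":0},
    {"x":-0.07,"y":0,"z":0.015,"wx":0,"wy":0,"wz":0},
  ],
)

```text
t: 15.02
eef_pos: [0.6077, -0.0398, 0.0504]
tool_rot: [-0.004, 0.927, -0.374, 0.008]
contact_force: [4.3, -4.7, -1.0]
gripper_width: -0.004
```

>>> jog_arm(
  plan=[
    {"x":-0.019,"y":-0.031,"z":0.005,"wx":0,"wy":0,"wz":-0.037},
    {"x":-0.025,"y":-0.062,"z":0.005,"wx":0,"wy":0,"wz":-0.074},
    {"x":-0.034,"y":-0.092,"z":0.005,"wx":0,"wy":0,"wz":-0.111},
    {"x":-0.046,"y":-0.12,"z":0.005,"wx":0,"wy":0,"wz":-0.148},
    {"x":-0.062,"y":-0.147,"z":0.005,"wx":0,"wy":0,"wz":-0.185},
    {"x":-0.08,"y":-0.172,"z":0.005,"wx":0,"wy":0,"wz":-0.222},
    {"x":-0.102,"y":-0.195,"z":0.005,"wx":0,"wy":0,"wz":-0.259},
    {"x":-0.125,"y":-0.215,"z":0.005,"wx":0,"wy":0,"wz":-0.296},
    {"x":-0.151,"y":-0.232,"z":0.005,"wx":0,"wy":0,"wz":-0.333},
    {"x":-0.179,"y":-0.246,"z":0.005,"wx":0,"wy":0,"wz":-0.37},
    {"x":-0.208,"y":-0.256,"z":0.005,"wx":0,"wy":0,"wz":-0.407},
    {"x":-0.239,"y":-0.263,"z":0.005,"wx":0,"wy":0,"wz":-0.444},
  ],
)

```text
t: 16.02
eef_pos: [0.6136, 0.0338, 0.0507]
tool_rot: [0.002, 0.95, 0.312, 0.013]
contact_force: [8.2, 3.9, -3.2]
gripper_width: -0.001
```

```bash
python3 -c "
from h import *
st();hole()"
```

```text
t 16.0167 p [0.6136 0.0338 0.0507] psi 36.4 r 0.0568 th 35.7 F [ 8.2  3.9 -3.2] Ftool [8.8 1.7 3.4] q [ 0.16  0.62 -0.42  1.83  0.36  0.73 -1.39]
side hole [349.4 196.5] 0.9 r 0.025 ang 9.8
```

>>> jog_arm(
  plan=[
    {"x":-0.019,"y":-0.031,"z":0.003,"wx":0,"wy":0,"wz":-0.037},
    {"x":-0.025,"y":-0.062,"z":0.003,"wx":0,"wy":0,"wz":-0.074},
    {"x":-0.034,"y":-0.092,"z":0.003,"wx":0,"wy":0,"wz":-0.111},
    {"x":-0.046,"y":-0.12,"z":0.003,"wx":0,"wy":0,"wz":-0.148},
    {"x":-0.062,"y":-0.147,"z":0.003,"wx":0,"wy":0,"wz":-0.185},
    {"x":-0.08,"y":-0.172,"z":0.003,"wx":0,"wy":0,"wz":-0.222},
    {"x":-0.102,"y":-0.195,"z":0.003,"wx":0,"wy":0,"wz":-0.259},
    {"x":-0.125,"y":-0.215,"z":0.003,"wx":0,"wy":0,"wz":-0.296},
    {"x":-0.151,"y":-0.232,"z":0.003,"wx":0,"wy":0,"wz":-0.333},
    {"x":-0.179,"y":-0.246,"z":0.003,"wx":0,"wy":0,"wz":-0.37},
    {"x":-0.208,"y":-0.256,"z":0.003,"wx":0,"wy":0,"wz":-0.407},
    {"x":-0.239,"y":-0.263,"z":0.003,"wx":0,"wy":0,"wz":-0.444},
  ],
)

```text
t: 17.22
eef_pos: [0.5428, 0.0515, 0.049]
tool_rot: [0.008, 0.526, 0.85, 0.01]
contact_force: [0.7, 3.3, -0.0]
gripper_width: -0.002
```

```bash
python3 -c "
from h import *
st();hole()"
```

```text
t 17.2167 p [0.5428 0.0515 0.049 ] psi 116.5 r 0.0565 th 115.8 F [ 0.7  3.3 -0. ] Ftool [2.7 2.1 0.1] q [ 0.39  0.63 -0.77  1.98  0.63  0.75 -0.29]
side hole [334.5 189.2] 0.82 r 0.043 ang 102.1
```

>>> jog_arm(
  plan=[
    {"x":-0.019,"y":-0.031,"z":-0.008,"wx":0,"wy":0,"wz":-0.037},
    {"x":-0.025,"y":-0.062,"z":-0.015,"wx":0,"wy":0,"wz":-0.074},
    {"x":-0.034,"y":-0.092,"z":-0.015,"wx":0,"wy":0,"wz":-0.111},
    {"x":-0.046,"y":-0.12,"z":-0.015,"wx":0,"wy":0,"wz":-0.148},
    {"x":-0.062,"y":-0.147,"z":-0.015,"wx":0,"wy":0,"wz":-0.185},
    {"x":-0.08,"y":-0.172,"z":-0.015,"wx":0,"wy":0,"wz":-0.222},
    {"x":-0.102,"y":-0.195,"z":-0.015,"wx":0,"wy":0,"wz":-0.259},
    {"x":-0.125,"y":-0.215,"z":-0.015,"wx":0,"wy":0,"wz":-0.296},
    {"x":-0.151,"y":-0.232,"z":-0.015,"wx":0,"wy":0,"wz":-0.333},
    {"x":-0.179,"y":-0.246,"z":-0.015,"wx":0,"wy":0,"wz":-0.37},
    {"x":-0.208,"y":-0.256,"z":-0.015,"wx":0,"wy":0,"wz":-0.407},
    {"x":-0.239,"y":-0.263,"z":-0.015,"wx":0,"wy":0,"wz":-0.444},
  ],
)

```text
t: 18.42
eef_pos: [0.5133, -0.0155, 0.0498]
tool_rot: [0.009, -0.139, 0.99, 0.002]
contact_force: [-3.8, 0.7, 2.6]
gripper_width: 0.003
```

```bash
python3 -c "
from h import *
st();hole()"
```

```text
t 18.4167 p [ 0.5133 -0.0155  0.0498] psi -164.1 r 0.0565 th -163.4 F [-3.8  0.7  2.6] Ftool [ 3.4  1.7 -2.6] q [ 0.73  0.73 -1.07  2.04  0.86  0.88  1.02]
side hole [326.1 195.7] 0.94 r 0.033 ang 163.4
top hole [317.  208.3] 0.63 r 0.045 ang 169.9
```

>>> jog_arm(
  plan=[
    {"x":-0.019,"y":-0.031,"z":-0.01,"wx":0,"wy":0,"wz":-0.037},
    {"x":-0.026,"y":-0.062,"z":-0.01,"wx":0,"wy":0,"wz":-0.074},
    {"x":-0.036,"y":-0.092,"z":-0.01,"wx":0,"wy":0,"wz":-0.111},
    {"x":-0.048,"y":-0.12,"z":-0.01,"wx":0,"wy":0,"wz":-0.148},
    {"x":-0.064,"y":-0.147,"z":-0.01,"wx":0,"wy":0,"wz":-0.185},
    {"x":-0.083,"y":-0.172,"z":-0.01,"wx":0,"wy":0,"wz":-0.222},
    {"x":-0.105,"y":-0.195,"z":-0.01,"wx":0,"wy":0,"wz":-0.259},
    {"x":-0.128,"y":-0.215,"z":-0.01,"wx":0,"wy":0,"wz":-0.296},
    {"x":-0.154,"y":-0.232,"z":-0.01,"wx":0,"wy":0,"wz":-0.333},
    {"x":-0.182,"y":-0.246,"z":-0.01,"wx":0,"wy":0,"wz":-0.37},
  ],
)

```text
t: 19.45
eef_pos: [0.5611, -0.056, 0.0512]
tool_rot: [0.006, -0.655, 0.755, -0.004]
contact_force: [-1.7, -2.2, -0.4]
gripper_width: -0.004
```

```bash
python3 -c "
from h import *
st();hole()"
```

```text
t 19.45 p [ 0.5611 -0.056   0.0512] psi -98.1 r 0.0569 th -96.3 F [-1.7 -2.2 -0.4] Ftool [2.5 1.3 0.4] q [ 0.85  0.92 -1.24  1.92  1.01  1.09  2.18]
side hole [334.3 201.2] 0.65 r 0.022 ang -127.6
top hole [327.1 202.5] 0.89 r 0.034 ang -142.2
top hole [318.7 191.6] 0.69 r 0.006 ang 43.5
```

>>> jog_arm(
  plan=[
    {"x":0.06,"y":0,"z":0,"wx":0,"wy":0,"wz":0},
    {"x":0.12,"y":0,"z":0,"wx":0,"wy":0,"wz":0},
    {"x":0.12,"y":0,"z":0,"wx":0,"wy":0,"wz":0.04},
    {"x":0.12,"y":0,"z":0,"wx":0,"wy":0,"wz":0.39},
    {"x":0.12,"y":0,"z":0,"wx":0,"wy":0,"wz":0.39},
    {"x":0.12,"y":0,"z":0,"wx":0,"wy":0,"wz":0.39},
    {"x":0.12,"y":0,"z":0,"wx":0,"wy":0,"wz":0.39},
    {"x":0.12,"y":0,"z":0,"wx":0,"wy":0,"wz":0.39},
    {"x":0.12,"y":0,"z":0,"wx":0,"wy":0,"wz":0.39},
    {"x":0.12,"y":0,"z":0,"wx":0,"wy":0,"wz":0.39},
    {"x":0.12,"y":0,"z":0,"wx":0,"wy":0,"wz":0.39},
    {"x":0.12,"y":0,"z":0,"wx":0,"wy":0,"wz":0.39},
  ],
)

```text
t: 20.65
eef_pos: [0.5585, -0.0805, 0.0517]
tool_rot: [0.009, -0.093, 0.996, 0.001]
contact_force: [0.6, 0.7, -0.9]
gripper_width: 0.001
```

>>> jog_arm(
  plan=[
    {"x":0,"y":0,"z":0,"wx":0,"wy":0,"wz":0.47},
    {"x":0,"y":0,"z":0,"wx":0,"wy":0,"wz":0.47},
    {"x":0,"y":0,"z":0,"wx":0,"wy":0,"wz":0.47},
    {"x":0,"y":0,"z":0,"wx":0,"wy":0,"wz":0.47},
    {"x":0,"y":0,"z":0,"wx":0,"wy":0,"wz":0.47},
    {"x":0,"y":0,"z":0,"wx":0,"wy":0,"wz":0.47},
    {"x":0,"y":0,"z":0,"wx":0,"wy":0,"wz":0.47},
    {"x":0,"y":0,"z":0,"wx":0,"wy":0,"wz":0.47},
    {"x":0,"y":0,"z":0,"wx":0,"wy":0,"wz":0.47},
    {"x":0,"y":0,"z":0,"wx":0,"wy":0,"wz":0.47},
    {"x":0,"y":0,"z":0,"wx":0,"wy":0,"wz":0.47},
    {"x":0,"y":0,"z":0,"wx":0,"wy":0,"wz":0.47},
  ],
)

```text
t: 21.65
eef_pos: [0.5586, -0.0812, 0.0521]
tool_rot: [0.007, 0.605, 0.796, 0.007]
contact_force: [0.0, -0.3, -1.0]
gripper_width: 0.001
```

```bash
python3 -c "
from h import *
p,R=st();hole()
T=np.r_[C+[0,-.068],.052]
print(R.T@(T-p)/.2)"
```

```text
t 21.65 p [ 0.5586 -0.0812  0.0521] psi 105.5 r 0.0822 th -96.2 F [ 0.  -0.3 -1. ] Ftool [-0.3 -0.1  1. ] q [ 0.59  0.64 -0.73  1.93  0.6   0.78 -0.21]
side hole [331.2 204.2] 0.59 r 0.038 ang -124.7
top hole [328.5 201.7] 0.84 r 0.035 ang -134.6
[0.05451791 0.06096787 0.00171891]
```

>>> jog_arm(
  plan=[
    {"x":0.03,"y":0.04,"z":0,"wx":0,"wy":0,"wz":0.04},
    {"x":0.054,"y":0.061,"z":0,"wx":0,"wy":0,"wz":0.086},
    {"x":0.054,"y":0.061,"z":0,"wx":0,"wy":0,"wz":0.086},
    {"x":0.054,"y":0.061,"z":0,"wx":0,"wy":0,"wz":0.086},
  ],
)

```text
t: 22.18
eef_pos: [0.5672, -0.0671, 0.0522]
tool_rot: [0.006, 0.701, 0.713, 0.008]
contact_force: [-0.3, -0.6, -0.0]
gripper_width: -0.002
```

>>> jog_arm(
  plan=[
    {"x":0.025,"y":0,"z":0,"wx":0,"wy":0,"wz":0},
    {"x":0.05,"y":0,"z":0,"wx":0,"wy":0,"wz":0},
    {"x":0.06,"y":0,"z":0,"wx":0,"wy":0,"wz":0},
    {"x":0.066,"y":0,"z":0,"wx":0,"wy":0,"wz":0},
    {"x":0.066,"y":0,"z":0,"wx":0,"wy":0,"wz":0},
  ],
)

```text
t: 22.6
eef_pos: [0.5666, -0.0563, 0.0521]
tool_rot: [0.007, 0.701, 0.713, 0.006]
contact_force: [-0.8, -5.0, 0.8]
gripper_width: -0.002
```

```bash
python3 -c "
from h import *
st()"
```

```text
t 22.6 p [ 0.5666 -0.0563  0.0521] psi 90.9 r 0.0569 th -90.8 F [-0.8 -5.   0.8] Ftool [-5.  -0.9 -0.8] q [ 0.5   0.62 -0.67  1.93  0.55  0.76 -0.47]
```

Now the mirrored arc, on the opposite finger face.

>>> jog_arm(
  plan=[
    {"x":0.019,"y":0.031,"z":0,"wx":0,"wy":0,"wz":-0.037},
    {"x":0.025,"y":0.062,"z":0,"wx":0,"wy":0,"wz":-0.074},
    {"x":0.034,"y":0.092,"z":0,"wx":0,"wy":0,"wz":-0.111},
    {"x":0.046,"y":0.12,"z":0,"wx":0,"wy":0,"wz":-0.148},
    {"x":0.062,"y":0.147,"z":0,"wx":0,"wy":0,"wz":-0.185},
    {"x":0.08,"y":0.172,"z":0,"wx":0,"wy":0,"wz":-0.222},
    {"x":0.102,"y":0.195,"z":0,"wx":0,"wy":0,"wz":-0.259},
    {"x":0.125,"y":0.215,"z":0,"wx":0,"wy":0,"wz":-0.296},
    {"x":0.151,"y":0.232,"z":0,"wx":0,"wy":0,"wz":-0.333},
    {"x":0.179,"y":0.246,"z":0,"wx":0,"wy":0,"wz":-0.37},
    {"x":0.208,"y":0.256,"z":0,"wx":0,"wy":0,"wz":-0.407},
    {"x":0.239,"y":0.263,"z":0,"wx":0,"wy":0,"wz":-0.444},
  ],
)

```text
t: 23.6
eef_pos: [0.623, -0.0114, 0.0531]
tool_rot: [0.013, 0.078, 0.997, -0.001]
contact_force: [12.7, -5.7, -7.5]
gripper_width: -0.003
```

```bash
python3 -c "
from h import *
st();hole()"
```

```text
t 23.6 p [ 0.623  -0.0114  0.0531] psi 171.0 r 0.0569 th -12.2 F [12.7 -5.7 -7.5] Ftool [-13.2  -3.7   7.9] q [ 0.58  0.81 -0.95  1.79  0.81  0.96  0.7 ]
top hole [325.1 189.8] 0.86 r 0.018 ang -55.3
```

>>> jog_arm(
  plan=[
    {"x":0.014,"y":0.032,"z":0,"wx":0,"wy":0,"wz":-0.037},
    {"x":0.02,"y":0.063,"z":0,"wx":0,"wy":0,"wz":-0.074},
    {"x":0.029,"y":0.093,"z":0,"wx":0,"wy":0,"wz":-0.111},
    {"x":0.042,"y":0.122,"z":0,"wx":0,"wy":0,"wz":-0.148},
    {"x":0.058,"y":0.15,"z":0,"wx":0,"wy":0,"wz":-0.185},
    {"x":0.076,"y":0.175,"z":0,"wx":0,"wy":0,"wz":-0.222},
    {"x":0.098,"y":0.198,"z":0,"wx":0,"wy":0,"wz":-0.259},
    {"x":0.122,"y":0.218,"z":0,"wx":0,"wy":0,"wz":-0.296},
    {"x":0.149,"y":0.236,"z":0,"wx":0,"wy":0,"wz":-0.333},
  ],
)

```text
t: 24.55
eef_pos: [0.6038, 0.0441, 0.0538]
tool_rot: [0.015, -0.432, 0.902, -0.005]
contact_force: [4.6, 3.8, -2.1]
gripper_width: -0.003
```

>>> jog_arm(
  plan=[
    {"x":-0.1,"y":0,"z":0,"wx":0,"wy":0,"wz":0},
    {"x":-0.1,"y":0,"z":0,"wx":0,"wy":0,"wz":0},
    {"x":-0.1,"y":0,"z":-0.2,"wx":0,"wy":0,"wz":0},
    {"x":-0.1,"y":0,"z":-0.4,"wx":0,"wy":0,"wz":0},
    {"x":-0.1,"y":0,"z":-0.4,"wx":0,"wy":0,"wz":0},
  ],
)

```text
t: 24.97
eef_pos: [0.6168, 0.0618, 0.1414]
tool_rot: [0.02, -0.432, 0.901, -0.006]
contact_force: [1.2, 0.8, 1.0]
gripper_width: 0.004
```

```bash
python3 -c "
from h import *
st();hole()
a=cams.read_camera('top')[155:230,270:350,::-1];b=cams.read_camera('side')[150:240,290:410,::-1]
cv2.imwrite('pics/f.png',np.hstack([cv2.resize(a,(400,375),interpolation=2),cv2.resize(b,(400,300),interpolation=2).copy() if 0 else cv2.copyMakeBorder(cv2.resize(b,(400,300),interpolation=2),0,75,0,0,0)]))"
```

```text
t 24.9667 p [0.6168 0.0618 0.1414] psi -128.7 r 0.0787 th 51.1 F [1.2 0.8 1. ] Ftool [-1.4 -0.4 -0.9] q [ 0.62  0.81 -1.23  1.75  0.85  1.17  1.6 ]
side hole [355.6 193.1] 0.69 r 0.047 ang 26.5
top hole [316.1 185. ] 0.54 r 0.026 ang 27.2
```

View pics/f.png

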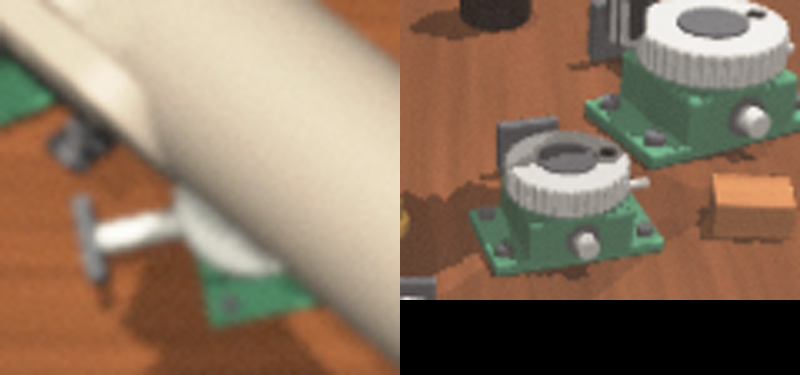

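The hole now sits next to the pointer at about 20°, against the pointer's roughly 12°. It has passed the pointer once and come round to it again, so the ring stands at two turns. Next is the plate.

>>> jog_arm(
  plan=[
    {"x":-0.015,"y":0.18,"z":0,"wx":0,"wy":0,"wz":0.04},
    {"x":-0.03,"y":0.36,"z":0,"wx":0,"wy":0,"wz":0.08},
    {"x":-0.044,"y":0.547,"z":0,"wx":0,"wy":0,"wz":0.12},
    {"x":-0.044,"y":0.547,"z":0,"wx":0,"wy":0,"wz":0.47},
    {"x":-0.044,"y":0.547,"z":0,"wx":0,"wy":0,"wz":0.47},
    {"x":-0.044,"y":0.547,"z":0,"wx":0,"wy":0,"wz":0.47},
    {"x":-0.044,"y":0.547,"z":0,"wx":0,"wy":0,"wz":0.47},
    {"x":-0.044,"y":0.547,"z":0,"wx":0,"wy":0,"wz":0.47},
    {"x":-0.044,"y":0.547,"z":0,"wx":0,"wy":0,"wz":0.47},
    {"x":-0.044,"y":0.547,"z":0,"wx":0,"wy":0,"wz":0.47},
    {"x":-0.044,"y":0.547,"z":0,"wx":0,"wy":0,"wz":0.47},
    {"x":-0.044,"y":0.547,"z":0,"wx":0,"wy":0,"wz":0.47},
  ],
)

```text
t: 26.27
eef_pos: [0.5327, 0.1337, 0.1296]
tool_rot: [0.013, 0.29, 0.957, 0.005]
contact_force: [0.1, 0.1, -0.2]
gripper_width: -0.001
```

```bash
python3 -c "
from h import *
from scipy.spatial.transform import Rotation as Ro
p,R=st()
a=.22;ya=np.array([-np.sin(a),np.cos(a)])
T=np.r_[C+.14*ya,.12]
X=np.r_[ya,0];Z=np.array([0,0,-1.]);Rt=np.c_[X,np.cross(Z,X),Z]
print(R.T@(T-p)/.2, Ro.from_matrix(R.T@Rt).as_rotvec()/np.pi)
hole()
for cam in('side','top'):
    for d in finder.place_of(cam,'plate_face'):
        q=px2w(cam,d['location'],.025)
        if np.hypot(*(q[:2]-C))<.14: print(cam,np.round(d['location'],1),round(d['confidence'],2),q.round(4))
"
```

```text
t 26.2667 p [0.5327 0.1337 0.1296] psi 146.2 r 0.1376 th 104.6 F [ 0.1  0.1 -0.2] Ftool [-0.   0.1  0.2] q [ 0.37  0.57 -0.96  1.93  0.6   0.93  0.1 ]
[-0.00660462  0.02517711  0.04868771] [0.00818268 0.00453169 0.24240551]
side hole [351.3 195.4] 0.81 r 0.032 ang 17.7
side hole [327.4 194.4] 0.26 r 0.032 ang 150.7
top hole [316.8 187. ] 0.95 r 0.02 ang 29.3
side [326.6 193.7] 0.7 [0.5416 0.0928 0.025 ]
```

>>> jog_arm(
  plan=[
    {"x":0,"y":0.025,"z":0.1,"wx":0.008,"wy":0.005,"wz":0.242},
    {"x":0,"y":0.025,"z":0.2,"wx":0.008,"wy":0.005,"wz":0.242},
    {"x":0,"y":0.025,"z":0.2,"wx":0.008,"wy":0.005,"wz":0.242},
    {"x":0,"y":0.025,"z":0.2,"wx":0.008,"wy":0.005,"wz":0.242},
    {"x":0,"y":0.025,"z":0.2,"wx":0.008,"wy":0.005,"wz":0.242},
    {"x":0,"y":0.025,"z":0.3,"wx":0.008,"wy":0.005,"wz":0.242},
    {"x":0,"y":0.025,"z":0.4,"wx":0.008,"wy":0.005,"wz":0.242},
    {"x":0,"y":0.025,"z":0.5,"wx":0.008,"wy":0.005,"wz":0.242},
    {"x":0,"y":0.025,"z":0.53,"wx":0.008,"wy":0.005,"wz":0.242},
    {"x":0,"y":0.025,"z":0.53,"wx":0.008,"wy":0.005,"wz":0.242},
  ],
)

```text
t: 27.4
eef_pos: [0.5376, 0.1382, 0.0226]
tool_rot: [-0.002, 0.621, 0.784, -0.001]
contact_force: [-1.1, -0.6, 0.1]
gripper_width: -0.005
```

```bash
python3 -c "
from h import *
p,R=st();hole()
a=.22;ya=np.array([-np.sin(a),np.cos(a)])
print('target rel',[ (R.T@(np.r_[C+r*ya,.022]-p)/.2).round(3) for r in (.118,.063)])
a=cams.read_camera('top')[155:230,260:340,::-1];b=cams.read_camera('side')[150:240,290:410,::-1]
cv2.imwrite('pics/g.png',np.hstack([cv2.resize(a,(400,375),interpolation=2),cv2.copyMakeBorder(cv2.resize(b,(400,300),interpolation=2),0,75,0,0,0)]))"
```

```text
t 27.4 p [0.5376 0.1382 0.0226] psi 103.3 r 0.1408 th 102.2 F [-1.1 -0.6  0.1] Ftool [-0.4 -1.2 -0.1] q [ 0.15  0.67 -0.68  1.95  0.61  0.74 -0.66]
side hole [342.3 195.5] 0.25 r 0.012 ang 50.4
top hole [315.2 187. ] 0.84 r 0.023 ang 39.7
target rel [array([-0.114, -0.006,  0.003]), array([-0.389, -0.009,  0.002])]
```

View pics/g.png

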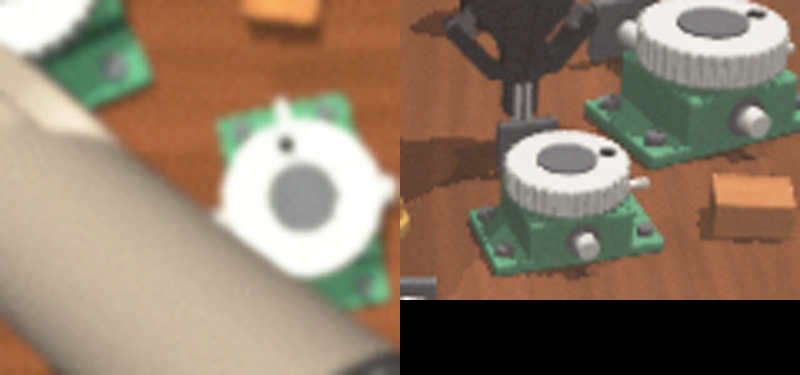

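The top view is clear: the hole is about 16° and the pointer about 12°. The finger stands behind the plate, so I push.

>>> jog_arm(
  plan=[
    {"x":-0.03,"y":-0.006,"z":0,"wx":0,"wy":0,"wz":0},
    {"x":-0.06,"y":-0.006,"z":0,"wx":0,"wy":0,"wz":0},
    {"x":-0.09,"y":-0.006,"z":0,"wx":0,"wy":0,"wz":0},
    {"x":-0.11,"y":-0.006,"z":0,"wx":0,"wy":0,"wz":0},
    {"x":-0.13,"y":-0.006,"z":0,"wx":0,"wy":0,"wz":0},
    {"x":-0.15,"y":-0.006,"z":0,"wx":0,"wy":0,"wz":0},
    {"x":-0.165,"y":-0.006,"z":0,"wx":0,"wy":0,"wz":0},
    {"x":-0.18,"y":-0.006,"z":0,"wx":0,"wy":0,"wz":0},
  ],
)

```text
t: 28.37
eef_pos: [0.5466, 0.1038, 0.0253]
tool_rot: [-0.0, 0.621, 0.784, 0.002]
contact_force: [-0.5, 2.0, 0.9]
gripper_width: -0.001
```

```bash
python3 -c "
from h import *
st();hole()"
```

```text
t 28.3667 p [0.5466 0.1038 0.0253] psi 103.2 r 0.1052 th 101.4 F [-0.5  2.   0.9] Ftool [ 2.1 -0.1 -0.9] q [ 0.22  0.66 -0.68  1.95  0.61  0.73 -0.59]
side hole [352.3 197.1] 0.7 r 0.032 ang 2.2
top hole [314.  186.2] 0.67 r 0.027 ang 42.4
```

>>> jog_arm(
  plan=[
    {"x":-0.025,"y":0,"z":0.01,"wx":0,"wy":0,"wz":0},
    {"x":-0.05,"y":0,"z":0.01,"wx":0,"wy":0,"wz":0},
    {"x":-0.075,"y":0,"z":0.01,"wx":0,"wy":0,"wz":0},
    {"x":-0.1,"y":0,"z":0.01,"wx":0,"wy":0,"wz":0},
    {"x":-0.12,"y":0,"z":0.01,"wx":0,"wy":0,"wz":0},
    {"x":-0.14,"y":0,"z":0.01,"wx":0,"wy":0,"wz":0},
    {"x":-0.16,"y":0,"z":0.01,"wx":0,"wy":0,"wz":0},
    {"x":-0.18,"y":0,"z":0.01,"wx":0,"wy":0,"wz":0},
    {"x":-0.2,"y":0,"z":0.01,"wx":0,"wy":0,"wz":0},
    {"x":-0.21,"y":0,"z":0.01,"wx":0,"wy":0,"wz":0},
    {"x":-0.21,"y":0,"z":0.01,"wx":0,"wy":0,"wz":0},
  ],
)

```text
t: 29.48
eef_pos: [0.5562, 0.0608, 0.023]
tool_rot: [0.0, 0.622, 0.783, 0.001]
contact_force: [0.4, 0.8, 0.9]
gripper_width: 0.0
```

>>> jog_arm(
  plan=[
    {"x":-0.008,"y":0,"z":0.005,"wx":0,"wy":0,"wz":0},
    {"x":-0.016,"y":0,"z":0.005,"wx":0,"wy":0,"wz":0},
    {"x":-0.02,"y":0,"z":0.005,"wx":0,"wy":0,"wz":0},
    {"x":-0.02,"y":0,"z":0.005,"wx":0,"wy":0,"wz":0},
  ],
)

```text
t: 29.82
eef_pos: [0.5562, 0.0603, 0.0223]
tool_rot: [-0.001, 0.621, 0.784, 0.002]
contact_force: [-2.9, 9.0, 2.9]
gripper_width: 0.002
```

```bash
python3 -c "
from h import *
st()"
```

```text
t 29.8167 p [0.5562 0.0603 0.0223] psi 103.2 r 0.0608 th 100.6 F [-2.9  9.   2.9] Ftool [ 9.4 -0.8 -2.9] q [ 0.3   0.67 -0.67  1.95  0.61  0.73 -0.51]
```

It stopped at r = 60.8 mm (61 expected) with 9.4 N, so the plate is home. I back off, rise and look.

>>> jog_arm(
  plan=[
    {"x":0.1,"y":0,"z":0,"wx":0,"wy":0,"wz":0},
    {"x":0.25,"y":0,"z":0,"wx":0,"wy":0,"wz":0},
    {"x":0.3,"y":0,"z":-0.15,"wx":0,"wy":0,"wz":0},
    {"x":0.3,"y":0,"z":-0.35,"wx":0,"wy":0,"wz":0},
    {"x":0.3,"y":0,"z":-0.55,"wx":0,"wy":0,"wz":0},
    {"x":0.3,"y":0,"z":-0.75,"wx":0,"wy":0,"wz":0},
    {"x":0.3,"y":0,"z":-0.95,"wx":0,"wy":0,"wz":0},
    {"x":0.5,"y":0,"z":-1,"wx":0,"wy":0,"wz":0},
    {"x":0.7,"y":0,"z":-1,"wx":0,"wy":0,"wz":0},
    {"x":0.9,"y":0,"z":-1,"wx":0,"wy":0,"wz":0},
    {"x":0.9,"y":0,"z":-1,"wx":0,"wy":0,"wz":0},
  ],
)

```text
t: 30.73
eef_pos: [0.5107, 0.2431, 0.2242]
tool_rot: [-0.002, 0.617, 0.787, 0.004]
contact_force: [-0.3, 1.2, 1.0]
gripper_width: 0.0
```

```bash
python3 -c "
from h import *
st();hole()
for n in('drilled_bar','hardwood_block','centre_bush'):
    for cam in('top','side'):
        cams.read_camera(cam)
        d=finder.place_of(cam,n)
        if d: print(n,cam,px2w(cam,d[0]['location'],0).round(3),round(d[0]['confidence'],2))
a=cams.read_camera('top')[140:260,270:398,::-1];b=cams.read_camera('side')[150:270,270:398,::-1]
cv2.imwrite('pics/i.png',np.hstack([cv2.resize(x,(400,375),interpolation=2) for x in(a,b)]))"
```

```text
t 30.7333 p [0.5107 0.2431 0.2242] psi 103.9 r 0.249 th 103.2 F [-0.3  1.2  1. ] Ftool [ 1.2 -0.  -1. ] q [ 0.13  0.44 -0.88  1.79  0.37  1.09 -0.63]
top hole [316.1 185.3] 0.84 r 0.026 ang 28.1
drilled_bar top [ 0.617 -0.157  0.   ] 0.63
drilled_bar side [ 0.624 -0.152  0.   ] 0.88
hardwood_block top [0.711 0.011 0.   ] 0.81
hardwood_block side [0.713 0.014 0.   ] 0.73
centre_bush top [0.434 0.016 0.   ] 0.49
centre_bush side [0.524 0.376 0.   ] 0.53
```

View pics/i.png

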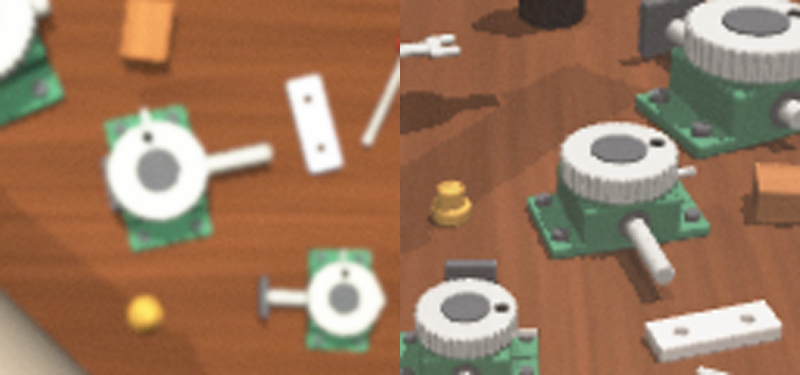

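The rod's bare end now shows about 110 mm from the axis at crop (270,152). The plate is against the block, the hole at (148,137) is by the pointer, and the bystanders are where they were.

```bash
python3 -c "
from station import bot
print(bot.hand_in())"
```

```text
the job is handed in; nothing more can be done
None
```

The length stop is slackened and the rod is pushed in. I handed the job in at about 31 s of the 67 s allowed; `hand_in` reports no verdict.

- **Ring:** I rolled the middle-sized block's locking ring counter-clockwise with the closed fingertips, in three strokes around its edge. The hole started about 1.25 rad from tight, passed the pointer once and now stands beside it again. That is two turns, about 4–15° over, against a tolerance of a quarter turn. I read about 16° by eye in a clear top view, with the pointer at about 12°. The final finder reading of 28° is less trustworthy, because its hole radius came out at 26 mm instead of 32 mm.
- **Slip:** the finger lost contact partway through the second arc, so the ring turned less there. I counted turns by the hole, not by the finger's travel, so this does not affect the result.
- **Rod:** I then pushed the end plate until it stopped dead at 9.4 N, with the finger 60.8 mm from the axis (61 mm expected). The last picture shows the plate against the block and the bare end about 105–110 mm out.
- **Other things on the bench:** the bar and the wood block are unmoved. The bush looks unmoved in both views, but the finder disagreed on it: the top view put it within 1 cm of before, and the side view reported a spot that must be something else. I did not measure the wrench, flask, box or screwdriver; the arm's low moves all stayed close around the block.
- **Forces:** contact forces at the readings I took stayed under about 16 N. The arm was clear of everything at hand-in.

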